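Line up the drink cans by height beside the crusher

TASK

Line up the four drink cans in order of height on the row of cork coasters, so that they can be drunk and crushed in that order: the tallest on the coaster next to the can crusher, then ever shorter, the shortest at the glass jar. Each can stands upright and wholly on its own coaster. Do not knock over or shove aside the swing-top bottle that stands among the cans.

Things in the scene. Friction and masses are not known exactly. Their poses are not given: they have to be found in the camera images.
- can_a_center (a point): Centre (half-way up, on the axis) of the shortest drink can: upright closed plain aluminium can, 53 mm in diameter, 89 mm high, its top 14 mm and bottom 8 mm drawn in to 47 mm; about 170 g. z axis up. Loose, rigid. It stands on the plywood at the start, nearer the robot than the coasters; which can stands where is shuffled.
- can_b_center (a point): Centre (half-way up, on the axis) of the second shortest drink can: upright closed plain aluminium can, 53 mm in diameter, 111 mm high, its top 14 mm and bottom 8 mm drawn in to 47 mm; about 220 g. z axis up. Loose, rigid. It stands on the plywood at the start, nearer the robot than the coasters; which can stands where is shuffled.
- can_c_center (a point): Centre (half-way up, on the axis) of the second tallest drink can: upright closed plain aluminium can, 53 mm in diameter, 134 mm high, its top 14 mm and bottom 8 mm drawn in to 47 mm; about 280 g. z axis up. Loose, rigid. It stands on the plywood at the start, nearer the robot than the coasters; which can stands where is shuffled.
- can_d_center (a point): Centre (half-way up, on the axis) of the tallest drink can: upright closed plain aluminium can, 57 mm in diameter, 157 mm high, its top 14 mm and bottom 8 mm drawn in to 51 mm; about 380 g. z axis up. Loose, rigid. It stands on the plywood at the start, nearer the robot than the coasters; which can stands where is shuffled.
- coaster_1: One of four identical round cork coasters, 80 mm in diameter, 4 mm thick, fixed on a black rubber bar mat 5 mm thick; its top is 9 mm above the plywood. Origin: centre of its underside. The four make a straight row, 95 mm apart; the names say nothing of the order along the row (shuffled): tell it by the distance from the crusher.
- coaster_2: One of four identical round cork coasters, 80 mm in diameter, 4 mm thick, fixed on a black rubber bar mat 5 mm thick; its top is 9 mm above the plywood. Origin: centre of its underside. The four make a straight row, 95 mm apart; the names say nothing of the order along the row (shuffled): tell it by the distance from the crusher.
- coaster_3: One of four identical round cork coasters, 80 mm in diameter, 4 mm thick, fixed on a black rubber bar mat 5 mm thick; its top is 9 mm above the plywood. Origin: centre of its underside. The four make a straight row, 95 mm apart; the names say nothing of the order along the row (shuffled): tell it by the distance from the crusher.
- coaster_4: One of four identical round cork coasters, 80 mm in diameter, 4 mm thick, fixed on a black rubber bar mat 5 mm thick; its top is 9 mm above the plywood. Origin: centre of its underside. The four make a straight row, 95 mm apart; the names say nothing of the order along the row (shuffled): tell it by the distance from the crusher.
- crusher: Small aluminium can crusher, black press button on top, 100 mm deep (x), 90 wide (y), 201 high, fixed. Origin: centre of its underside. Stands in line with the coasters at the left or right end of the row; its y axis lies along the row; 125, 220, 315 and 410 mm from the coasters' centres. 125 mm beyond the last coaster stands an unlisted open glass jar, 90 mm wide, 135 high.
- bottle_center (a point): Centre (half-way up, on the axis) of an amber swing-top bottle, 60 mm in diameter, 195 mm high, about 500 g, loose, upright, z axis up. It stands in one line with the cans, to be left there; neighbours in that line are at least 100 mm apart, centre to centre. (A flat bottle opener 8 mm high lies between cans and coasters, in nobody's way.)
Things that resemble listed ones, but are neither listed nor needed, are in the scene too. Leave any green or yellow look-alike of the part that bears bottle_center alone.

How it is judged:
By the outcome, as a careful person would: the job done as asked, in the order asked, and still so for the second after the job is handed in, with the robot touching nothing.
It also fails if it takes over 117 s, if anything falls off the work surface, if the arm or the gripper's body presses on something with over 40 N, if the wrist force passes 120 N, or if a joint passes its speed limit or range.

ROBOT

A 6-joint arm with a two-finger parallel gripper is mounted at the origin on the work surface. World frame = base frame: x ahead of the robot, y to its left, z up, the work surface at z = 0. Lengths are in mm, angles in rad, forces in N, time in s.
With the tool pointing down it reaches from about 350 to 775 mm from the base axis. Payload 7.3 kg.
Tool frame: the origin (TCP) lies between the finger pads; the fingertips stand 22 mm ahead of it and the grasp point (between the pads) lies 3 mm ahead of it; z points along the fingers, x is the direction in which the jaws open and shut, and the axes are right-handed (so a half turn about z gives the same grasp; the last joint's range is limited). The gripper opens to 92 mm and grips with 3 to 60 N. Pads are 19 mm wide; open, the fingers measure 130 mm over their backs; the gripper's body (75 mm by 190 mm) begins 47 mm behind the grasp point.
Start: joints at [-1.306, 0.342, 1.524, -0, 1.275, -0.146], TCP at [209.678, -481.329, 248.741] pointing down, gripper open.
Joint ranges: [-2.53, 2.53], [-0.77, 2.02], [0.04, 2.7], [-1, 4.14], [0.28, 2.66], [-3.11, 3.11]. Speed limits (rad/s): [2.57, 2.57, 3.14, 3.14, 3.14, 3.14].

INTERFACE

Orientations are given as [roll, pitch, yaw] about the fixed x, y, z axes, in that order (R = Rz(yaw) Ry(pitch) Rx(roll)).
In Python, from plant import * gives the robot as it stands. The module is installed in compiled form; this text tells all that it offers.
- The arm moves only by the shell command python3 -m handwheel 'ROWS' [OPENING]. ROWS is a JSON object of lists of equal length, an entry for each row: "translation": the shift along the world's x, y, z in units of 15 cm (1.0 is 15 cm), a list of three; "twist": the turn about the world's z in units of 90 degrees (1.0 is 90 degrees). In form: {"translation": [[tx, ty, tz], ...], "twist": [twist, ...]}. A call has exactly 8 rows; each row shifts and turns the pose as measured when the row begins; what a row does not reach is not made up. A row lasts 1/8 s, in which the tool goes at most 62.5 mm and 10.7 degrees, less where a joint would pass 70% of its speed; a pose out of reach is approached as far as the arm can. A call with a number of a shift or a turn outside -1 to 1 is refused whole. A call with a gripper value outside its range is refused whole. OPENING is the closure in counts, from 0 (fully open) to 255 (shut), set as the call begins (- or left out, the last holds). The fingers move at their own pace and stop on an object; the grip force is fixed at half the most. Time passes only in rows, so rows that do not move let the fingers close, or fill a call up. It gives the time, the measured TCP pose, the force and the opening at its end, in the units of the state.
- get_obs(): the state, without advancing time (a new reading comes with each control period).
- capture(name): name is "scene" or "top" or "wrist"; returns a dict with "img" (420x560x3 uint8, red, green, blue), "vertical_fov" (degrees; the focal length in pixels is half the picture's height over the tangent of half this angle, whatever the lens; pixels are square), "cx", "cy" (the principal point, pixels), "world_from_camera" (4x4, takes a point from camera to world coordinates). Camera axes: x right, y up, looking along -z (the intrinsics and any distortion apply to the point x, -y, -z); pixel columns grow to the right and rows downward; lengths in mm; the calibration is good to about 2 mm. A picture is of the moment at which its call begins. There is no depth.
- close_job(): hands the job in, once; it reports no verdict.
Trained networks look in the newest picture that a camera, given by its name, has taken for a name from the list of things; names that differ only in an ending like _2 or _b are one class to them, and where a whole thing is asked for, a point or a joint stands for the part that bears it (a point fixed in the world has none). Each returns a list of dicts, best first, with "score" (0 to 1); they miss things now and then, are a little off and sometimes report something else, mostly with a low value. They report only what shows in the picture. A call takes as long as a camera call. They do not tell look-alikes from the thing itself.
- search_frame(camera, label): "position" ([x, y, z] in mm, in the coordinates of the camera as it stood for that picture, good to about 4 mm: the middle of the surface that is visible of it).
- spot_point(camera, label): "position" ([x, y, z] in mm, in the coordinates of the camera as it stood for that picture, good to about 4 mm: a listed point, or the origin of a listed thing).
The state is a dict: "time": time; "joint_positions": joint angles; "dq": joint speeds; "tau": joint torques, N m; "tool_pos": TCP position; "tcp_rot": TCP orientation; "contact_force": force on the tool from outside, world axes, zero at the start; "moment": the same for the moment, N m; "grip_width": finger opening in mm.
Only numpy, scipy, OpenCV 4.12 (cv2) and the standard library are available. Lean on these libraries where they do the work, as an engineer would, in place of code of your own. Each camera call takes 0.05 s, during which the arm holds its last target.

## Working session

There is one attempt and no reset: what is moved stays moved. The work goes in short steps, Python scripts to look and compute and a shell command to move; the robot and the scene stay as the last step left them, time stands still between calls to the robot, and variables do not carry over. Pictures are saved under pics/ and viewed, and the job is handed in when it is done.

```bash
mkdir -p pics; cat > h.py <<'E'
from plant import *
import numpy as np, cv2
def cap(n,f):
    c=capture(n); cv2.imwrite('pics/'+f,c['img'][:,:,::-1]); return c
def w(c,p):
    return (np.array(c['world_from_camera'])@np.append(p,1))[:3]
E
python3 - <<'E'
from h import *
print(get_obs())
for n in ('scene','top'):
    c=cap(n,n+'0.png'); print(n,{k:v for k,v in c.items() if k!='img'})
    for l in ('can_a_center','coaster_1','crusher','bottle_center'):
        for d in spot_point(n,l): print(l,round(d['score'],2),np.round(w(c,d['position'])))
E
```

```text
{'time': 0.0, 'joint_positions': array([-1.30603330e+00,  3.42728184e-01,  1.52501410e+00,  5.65584508e-06,
        1.27540728e+00, -1.45993051e-01]), 'dq': array([ 0.00249988,  0.00103525, -0.00102842,  0.00035901, -0.00103035,
        0.00111057]), 'tau': array([ 3.32821604e-03, -4.31235659e+01, -2.44217205e+01,  7.20569585e-02,
        5.59404760e-02, -1.03205975e-04]), 'tool_pos': array([ 209.55998849, -480.95347267,  248.04312675]), 'tcp_rot': array([-3.14136081e+00,  1.53955570e-03, -1.16004172e+00]), 'contact_force': array([ 0.02769   , -0.04160443, -0.7076589 ]), 'moment': array([-0.02544973,  0.01169483, -0.0036852 ]), 'grip_width': 91.54807334387334}
scene {'vertical_fov': 42.45766115576858, 'cx': 282.53074577532783, 'cy': 211.43097825892437, 'world_from_camera': array([[ 1.07784039e-01, -8.76302298e-01,  4.69549661e-01,
         1.12643551e+03],
       [ 9.94168313e-01,  9.66477131e-02, -4.78391630e-02,
        -1.28339259e+02],
       [-3.45933239e-03,  4.71967692e-01,  8.81609058e-01,
         1.21829490e+03],
       [ 0.00000000e+00,  0.00000000e+00,  0.00000000e+00,
  
[... 567 characters left out ...]
84048e+02],
       [-9.99662861e-01, -1.17959288e-02,  2.31305108e-02,
        -4.53234376e+01],
       [ 2.21843496e-02,  7.48589439e-02,  9.96947337e-01,
         1.31396191e+03],
       [ 0.00000000e+00,  0.00000000e+00,  0.00000000e+00,
         1.00000000e+00]])}
can_a_center 0.64 [ 424. -146.   45.]
can_a_center 0.22 [ 432. -287.   98.]
coaster_1 0.77 [645. -75.   5.]
coaster_1 0.76 [651.  18.   6.]
coaster_1 0.74 [664. 114.   7.]
coaster_1 0.67 [ 633. -172.    5.]
crusher 0.55 [ 629. -290.   -2.]
bottle_center 0.89 [ 320. -209.   95.]
bottle_center 0.69 [ 348. -413.   97.]
bottle_center 0.63 [ 326. -308.   94.]
bottle_center 0.56 [ 432. -288.  102.]
bottle_center 0.39 [664. 115.   7.]
```

View pics/scene0.png

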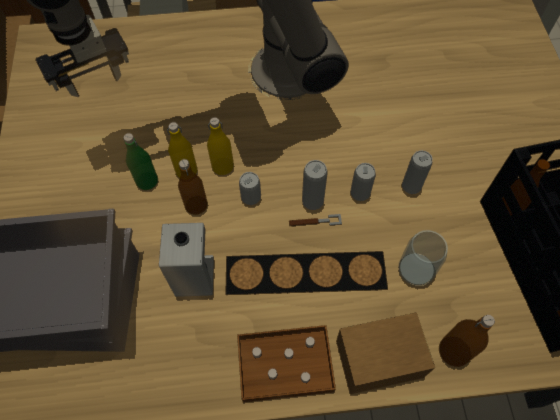

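View pics/top0.png

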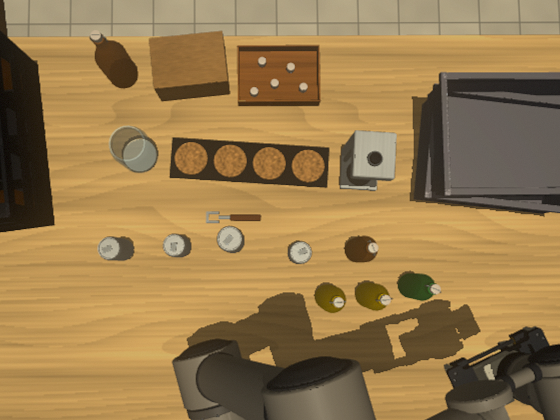

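The crusher is on the right, at y≈-290. In the scene picture the cans from left to right are short (250,188), tallest (315,185), second shortest (363,182) and second tallest (417,173). The amber bottle in the line is at (193,190). Next I'll enlarge and measure.

```bash
python3 - <<'E'
from h import *
a=cv2.imread('pics/scene0.png')[140:220,230:440]; cv2.imwrite('pics/sc1.png',cv2.resize(a,None,fx=3.8,fy=3.8,interpolation=cv2.INTER_CUBIC))
a=cv2.imread('pics/top0.png')[215:275,90:390]; cv2.imwrite('pics/tc1.png',cv2.resize(a,None,fx=2.66,fy=2.66,interpolation=cv2.INTER_CUBIC))
for n in ('scene','top'):
    c=capture(n)
    for l in ('can_a_center','can_b_center','can_c_center','can_d_center'):
      for f in (spot_point,search_frame):
        print(n,l,f.__name__,[(round(d['score'],2),np.round(w(c,d['position'])).tolist()) for d in f(n,l)])
E
```

```text
scene can_a_center call [(0.59, [431.0, -137.0, 42.0])]
scene can_a_center call [(0.9, [444.0, -139.0, 78.0]), (0.57, [642.0, -69.0, 5.0])]
scene can_b_center call [(0.86, [448.0, 144.0, 53.0])]
scene can_b_center call [(0.95, [460.0, 141.0, 92.0])]
scene can_c_center call [(0.84, [444.0, 277.0, 66.0])]
scene can_c_center call [(0.88, [458.0, 265.0, 105.0])]
scene can_d_center call [(0.57, [454.0, 15.0, 78.0])]
scene can_d_center call [(0.67, [475.0, 9.0, 126.0])]
top can_a_center call [(0.78, [425.0, -144.0, 46.0]), (0.28, [430.0, -290.0, 97.0])]
top can_a_center call [(0.85, [425.0, -144.0, 87.0])]
top can_b_center call [(0.83, [446.0, 141.0, 59.0])]
top can_b_center call [(0.66, [443.0, 133.0, 107.0])]
top can_c_center call [(0.83, [437.0, 277.0, 71.0])]
top can_c_center call [(0.7, [442.0, 261.0, 132.0])]
top can_d_center call [(0.61, [455.0, 21.0, 77.0])]
top can_d_center call [(0.67, [454.0, 13.0, 154.0])]
```

View pics/sc1.png

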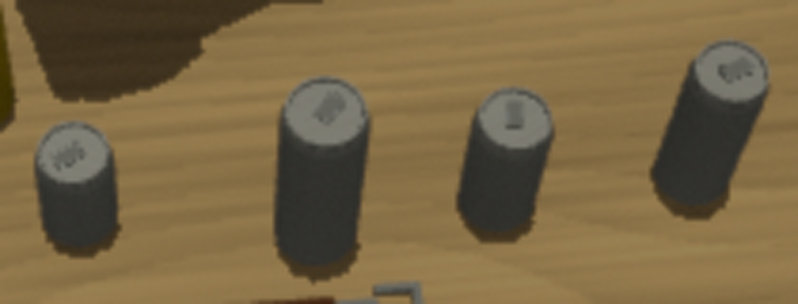

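View pics/tc1.png

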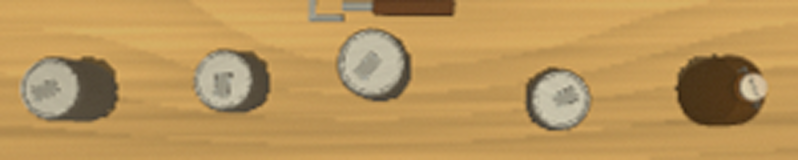

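The enlarged crops confirm the order by body length: A (250,188), D (315,185), B (363,182), C (417,173). I'll refine with rays through the lid centres at the known heights, and do the same for the coasters.

```bash
cat >> h.py <<'E'
def ray(c,u,v,z):
    f=210/np.tan(np.radians(c['vertical_fov']/2)); M=np.array(c['world_from_camera'])
    d=M[:3,:3]@np.array([(u-c['cx'])/f,-(v-c['cy'])/f,-1]); o=M[:3,3]
    return (o+d*(z-o[2])/d[2])[:2]
E
python3 - <<'E'
from h import *
s=capture('scene');t=capture('top')
H=dict(A=89,D=157,B=111,C=134)
S=dict(A=(74,154),D=(326,112),B=(515,119),C=(731,71))
T=dict(A=(559,98),D=(374,64),B=(224,80),C=(50,88))
for k in H:
    u,v=S[k];a=ray(s,u/3.8+230-.4,v/3.8+140-.4,H[k]); u,v=T[k];b=ray(t,u/2.66+90-.3,v/2.66+215-.3,H[k]); print(k,a.round(),b.round())
for c,n in((s,'s'),(t,'t')):
    hsv=cv2.cvtColor(c['img'],cv2.COLOR_RGB2HSV)
    # dark mat -> cork inside: cork mask
    m=cv2.inRange(c['img'],np.array([110,60,20]),np.array([230,140,90]))
    R=(slice(250,292),slice(225,388)) if n=='s' else (slice(138,186),slice(171,329))
    mm=np.zeros_like(m); mm[R]=m[R]; mm=cv2.morphologyEx(mm,cv2.MORPH_CLOSE,np.ones((5,5)))
    k,_,st,ce=cv2.connectedComponentsWithStats(mm)
    for i in range(1,k):
        if st[i,4]>100: print(n,st[i],ray(c,*ce[i],9).round(1))
E
```

```text
A [ 430. -139.] [ 427. -140.]
D [459.  17.] [455.  13.]
B [448. 142.] [445. 140.]
C [442. 279.] [440. 277.]
s [ 225  250  163   39 3730] [640.6 -29.3]
t [171 138  43  36 924] [663.7 115. ]
t [214 140  46  42 941] [655.7  19.2]
t [253 143  41  36 920] [649.8 -75.4]
t [292 145  37  41 965] [ 641.3 -172.5]
```

Both cameras agree on the positions: A(428,-141), D(456,16), B(447,141), C(441,278). From the crusher the coasters are at about (639,-171), (647,-75), (654,19) and (662,114). I'll place D, C, B, A in that order with the jaws along x, and turn them for A because of the bottles beside it.

```bash
python3 -m handwheel '{"translation": [[0.15,0.1,0.15],[0.2,0.2,0.1],[0.2,0.2,0.05],[0.2,0.2,0],[0.2,0.2,0],[0.2,0.2,0],[0.2,0.2,0],[0.2,0.2,0]], "twist": [0.1,0.1,0.1,0.1,0.1,0.1,0.1,0.04]}' 0
```

```text
time: 2.5
tool_pos: [446.7, -251.0, 295.3]
tcp_rot: [3.14, -0.001, 0.035]
contact_force: [0.7, -0.2, 0.0]
grip_width: 91.7
```

Remaining: (9, 267) mm.

```bash
python3 -m handwheel '{"translation": [[0.02,0.2,0],[0.02,0.3,0],[0.02,0.3,0],[0,0.3,0],[0,0.3,0],[0,0.25,0],[0,0.1,0],[0,0.03,0]], "twist": [-0.022,0,0,0,0,0,0,0]}'
python3 - <<'E'
from h import *
o=get_obs();print(o['tool_pos'].round(1),o['tcp_rot'].round(3),o['joint_positions'].round(2))
c=cap('wrist','w1.png'); print(np.round(c['world_from_camera'],2))
for l in ('can_d_center',):print([(round(d['score'],2),np.round(w(c,d['position']))) for d in spot_point('wrist',l)])
E
```

```text
time: 3.5
tool_pos: [457.1, 25.8, 295.2]
tcp_rot: [3.139, -0.003, 0.004]
contact_force: [-0.0, -0.0, -0.9]
grip_width: 91.7
[457.1  25.8 295.2] [ 3.139e+00 -3.000e-03  4.000e-03] [-0.11  0.18  1.61 -0.    1.34 -0.11]
[[ 1.0000e+00 -0.0000e+00 -0.0000e+00  4.5621e+02]
 [ 0.0000e+00  9.5000e-01  3.1000e-01  1.1143e+02]
 [ 0.0000e+00 -3.1000e-01  9.5000e-01  4.3115e+02]
 [ 0.0000e+00  0.0000e+00  0.0000e+00  1.0000e+00]]
[]
```

View pics/w1.png

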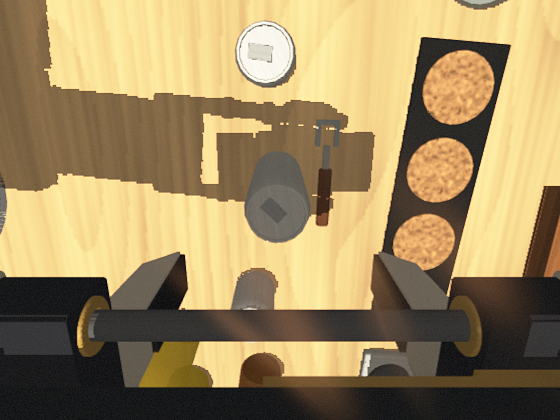

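The wrist picture shows D's lid at (273,210), B's lid at (265,54), the coasters at (458,87), (440,169) and (423,241), and the bottle opener at (325,185).

```bash
python3 - <<'E'
from h import *
c=capture('wrist')
print({k:v for k,v in c.items() if k in('cx','cy','vertical_fov')})
print('D',ray(c,273,210,157),'B',ray(c,265,53,111))
for p in((458.5,87),(440,169.5),(423.5,242)): print(ray(c,*p,9).round(1))
E
```

```text
{'vertical_fov': 61.091936651610986, 'cx': 278.8741707408482, 'cy': 208.22880151975468}
D [452.426551    19.41664685] B [445.72158606 141.12879001]
[659.5 115.9]
[652.   21.6]
[644.2 -73.4]
```

```bash
python3 -m handwheel '{"translation": [[-0.02,-0.06,0],[0,0,-0.1],[0,0,-0.2],[0,0,-0.2],[0,0,-0.2],[0,0,-0.2],[0,0,-0.12],[0,0,-0.04]], "twist": [0,0,0,0,0,0,0,0]}'
```

```text
time: 4.65
tool_pos: [453.9, 4.3, 132.3]
tcp_rot: [3.136, -0.006, -0.01]
contact_force: [-0.7, -0.8, -0.5]
grip_width: 91.8
```

```bash
python3 -m handwheel '{"translation": [[0,0.04,0],[0,0.03,0],[0,0.02,0],[0,0,-0.01],[0,0,0],[0,0,0],[0,0,0],[0,0,0]], "twist": [0.006,0,0,0,0,0,0,0]}' 0
```

```text
time: 5.65
tool_pos: [455.2, 17.7, 133.0]
tcp_rot: [3.135, -0.01, -0.0]
contact_force: [-0.0, 0.2, 0.4]
grip_width: 91.9
```

```bash
python3 -m handwheel '{"translation": [[0,0,0],[0,0,0],[0,0,0],[0,0,0],[0,0,0],[0,0,0],[0,0,0],[0,0,0]], "twist": [0,0,0,0,0,0,0,0]}' 255
```

```text
time: 6.65
tool_pos: [455.3, 17.7, 132.9]
tcp_rot: [3.135, -0.01, -0.0]
contact_force: [0.3, -0.5, 0.2]
grip_width: 56.6
```

```bash
python3 -m handwheel '{"translation": [[0,0,0.05],[0,0,0.1],[0,0,0.13],[0.05,-0.05,0.1],[0.1,-0.1,0],[0.15,-0.15,0],[0.15,-0.15,0],[0.15,-0.15,0]], "twist": [0,0,0,0,0,0,0,0]}' 255
```

```text
time: 7.65
tool_pos: [543.8, -72.7, 192.5]
tcp_rot: [3.137, -0.003, 0.003]
contact_force: [0.1, -0.1, -3.4]
grip_width: 56.7
```

```bash
python3 -m handwheel '{"translation": [[0.15,-0.15,0],[0.15,-0.15,0],[0.14,-0.14,0],[0.1,-0.1,0],[0.05,-0.05,0],[0,0,0],[0,0,0],[0,0,0]], "twist": [0,0,0,0,0,0,0,0]}' 255
python3 -c "
from h import *
print(get_obs()['tool_pos'],get_obs()['tcp_rot']);cap('scene','s2.png')"
```

```text
time: 8.65
tool_pos: [632.8, -163.7, 190.6]
tcp_rot: [3.14, 0.005, 0.002]
contact_force: [0.3, -0.1, -3.6]
grip_width: 56.5
[ 632.76851842 -163.67392895  190.59428518] [3.14028893e+00 4.58238081e-03 1.76181296e-03]
```

View pics/s2.png

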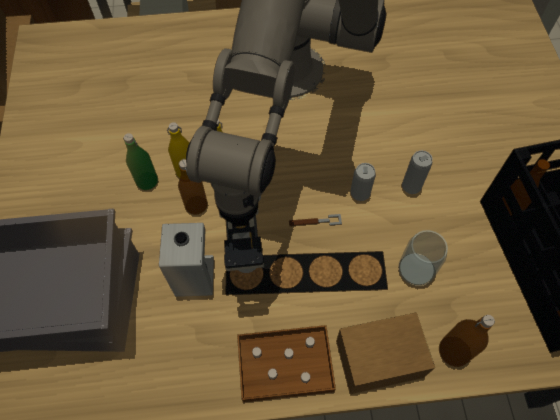

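D hangs over the coaster nearest the crusher, at (245,272). Shift (+5,-6) and lower 48 mm.

```bash
python3 -m handwheel '{"translation": [[0.02,-0.02,0],[0.015,-0.02,0],[0,0,-0.08],[0,0,-0.08],[0,0,-0.06],[0,0,-0.04],[0,0,-0.02],[0,0,0]], "twist": [0,0,0,0,0,0,0,0]}' 255
```

```text
time: 9.7
tool_pos: [637.6, -169.3, 144.8]
tcp_rot: [3.141, 0.006, 0.002]
contact_force: [-0.2, -0.5, -3.7]
grip_width: 56.5
```

```bash
python3 -m handwheel '{"translation": [[0,0,-0.007],[0,0,-0.007],[0,0,-0.005],[0,0,0],[0,0,0],[0,0,0],[0,0,0],[0,0,0]], "twist": [0,0,0,0,0,0,0,0]}' 255
```

```text
time: 10.7
tool_pos: [638.2, -169.5, 143.1]
tcp_rot: [3.14, 0.004, 0.002]
contact_force: [-0.3, 0.0, -3.3]
grip_width: 56.2
```

```bash
python3 -m handwheel '{"translation": [[0,0,-0.01],[0,0,-0.01],[0,0,-0.01],[0,0,0],[0,0,0],[0,0,0],[0,0,0],[0,0,0]], "twist": [0,0,0,0,0,0,0,0]}' 255
```

```text
time: 11.7
tool_pos: [638.4, -169.6, 142.0]
tcp_rot: [3.139, 0.002, 0.003]
contact_force: [-1.0, -0.2, -0.7]
grip_width: 57.0
```

Contact: the force has dropped to about 0, so I release and lift.

```bash
python3 -m handwheel '{"translation": [[0,0,0],[0,0,0],[0,0,0],[0,0,0],[0,0,0],[0,0,0],[0,0,0],[0,0,0]], "twist": [0,0,0,0,0,0,0,0]}' 0
```

```text
time: 12.7
tool_pos: [639.2, -169.9, 142.8]
tcp_rot: [3.138, -0.001, 0.003]
contact_force: [0.3, -0.0, 0.3]
grip_width: 91.9
```

```bash
python3 -m handwheel '{"translation": [[0,0,0.05],[0,0,0.15],[0,0,0.2],[0,0,0.2],[0,0,0.2],[0,0,0.15],[0,0,0.05],[0,0,0]], "twist": [0,0,0,0,0,0,0,0]}' 0
```

```text
time: 13.7
tool_pos: [638.4, -169.6, 300.3]
tcp_rot: [3.137, -0.002, 0.003]
contact_force: [-1.1, -0.1, -0.0]
grip_width: 91.7
```

```bash
python3 -c "
from h import *
c=cap('top','t3.png')"; python3 -m handwheel '{"translation": [[-0.1,0.2,-0.05],[-0.2,0.3,-0.05],[-0.2,0.35,-0.05],[-0.2,0.35,-0.05],[-0.2,0.35,0],[-0.2,0.35,0],[-0.15,0.35,0],[-0.05,0.35,0]], "twist": [0,0,0,0,0,0,0,0]}' 0
```

```text
time: 14.75
tool_pos: [432.1, 226.6, 257.9]
tcp_rot: [3.139, 0.015, -0.005]
contact_force: [0.4, 0.3, 0.6]
grip_width: 92.0
```

View pics/t3.png

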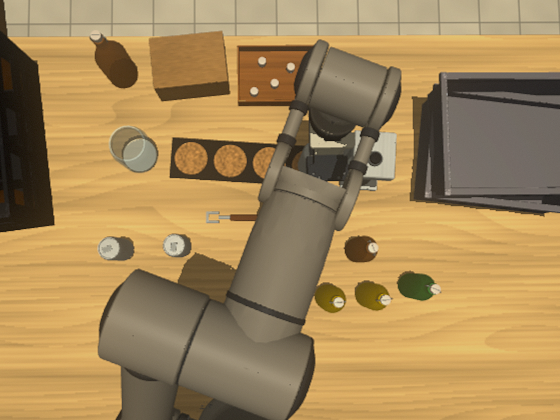

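The arm hides D in that picture, and the other things are unmoved. Moving on to C.

```bash
python3 -m handwheel '{"translation": [[0.04,0.15,-0.1],[0.03,0.1,-0.1],[0,0.04,-0.1],[0,0,-0.05],[0,0,0],[0,0,0],[0,0,0],[0,0,0]], "twist": [0,0,0,0,0,0,0,0]}' 0
python3 - <<'E'
from h import *
o=get_obs();print(o['tool_pos'].round(1),o['tcp_rot'].round(3))
c=cap('wrist','w3.png')
print([(round(d['score'],2),np.round(w(c,d['position']))) for d in spot_point('wrist','can_c_center')])
print(ray(c,280,210,134))
E
```

```text
time: 15.75
tool_pos: [441.0, 271.3, 201.0]
tcp_rot: [3.137, 0.019, -0.004]
contact_force: [-0.3, 0.3, 0.7]
grip_width: 91.5
[441.  271.3 201. ] [ 3.137  0.019 -0.004]
[]
[440.13347456 289.03637624]
```

View pics/w3.png

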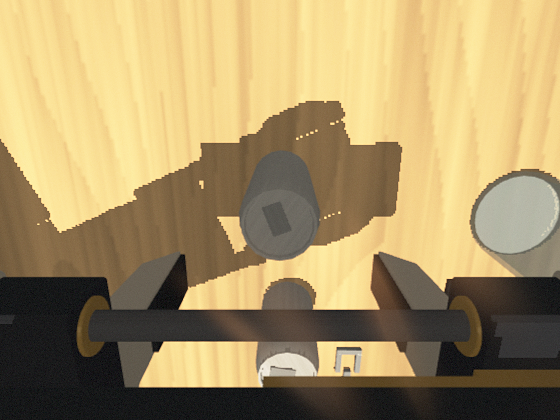

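C's lid is at (279,224), which gives about (440,280). Lower to z≈107.

```bash
python3 -m handwheel '{"translation": [[0,0.03,0],[0,0.03,-0.05],[0,0.01,-0.15],[0,0,-0.15],[0,0,-0.13],[0,0,-0.08],[0,0,-0.04],[0,0,0]], "twist": [0,0,0,0,0,0,0,0]}' 0
```

```text
time: 16.85
tool_pos: [440.5, 284.3, 106.7]
tcp_rot: [3.137, 0.018, -0.002]
contact_force: [-0.0, 0.2, 0.9]
grip_width: 91.7
```

```bash
python3 -m handwheel '{"translation": [[0,0,0],[0,0,0],[0,0,0],[0,0,0],[0,0,0],[0,0,0],[0,0,0],[0,0,0]], "twist": [0,0,0,0,0,0,0,0]}' -
```

```text
time: 17.85
tool_pos: [441.5, 284.7, 108.7]
tcp_rot: [3.139, 0.015, -0.002]
contact_force: [-0.1, -0.2, 0.6]
grip_width: 92.2
```

```bash
python3 -m handwheel '{"translation": [[0,-0.02,0],[0,-0.02,-0.01],[0,0,0],[0,0,0],[0,0,0],[0,0,0],[0,0,0],[0,0,0]], "twist": [0,0,0,0,0,0,0,0]}' 0
```

```text
time: 18.85
tool_pos: [441.5, 278.3, 107.0]
tcp_rot: [3.139, 0.015, -0.002]
contact_force: [0.3, 0.1, -0.3]
grip_width: 92.0
```

```bash
python3 -m handwheel '{"translation": [[0,0,0],[0,0,0],[0,0,0],[0,0,0],[0,0,0],[0,0,0],[0,0,0],[0,0,0]], "twist": [0,0,0,0,0,0,0,0]}' 255
```

```text
time: 19.85
tool_pos: [441.4, 278.3, 107.0]
tcp_rot: [3.139, 0.015, -0.002]
contact_force: [0.0, 0.5, 0.7]
grip_width: 52.4
```

Gripped at 52.4 mm. Lift, then carry to (646,-74).

```bash
python3 -m handwheel '{"translation": [[0,0,0.05],[0,0,0.12],[0,0,0.15],[0,0,0.12],[0.05,-0.08,0.05],[0.1,-0.17,0],[0.14,-0.24,0],[0.15,-0.25,0]], "twist": [0,0,0,0,0,0,0,0]}' 255
```

```text
time: 20.85
tool_pos: [507.0, 163.5, 182.1]
tcp_rot: [3.136, 0.019, 0.003]
contact_force: [0.4, 0.7, -2.7]
grip_width: 52.3
```

```bash
python3 -m handwheel '{"translation": [[0.15,-0.25,0],[0.15,-0.25,0],[0.15,-0.25,0],[0.15,-0.25,0],[0.13,-0.22,0],[0.1,-0.15,0],[0.05,-0.08,0],[0,0,0]], "twist": [0,0,0,0,0,0,0,0]}' 255
```

```text
time: 21.85
tool_pos: [641.3, -72.5, 176.9]
tcp_rot: [3.135, 0.028, -0.005]
contact_force: [0.2, 0.5, -3.3]
grip_width: 52.7
```

```bash
python3 -m handwheel '{"translation": [[0.02,-0.01,0],[0.015,0,-0.05],[0,0,-0.1],[0,0,-0.1],[0,0,-0.08],[0,0,-0.05],[0,0,-0.02],[0,0,0]], "twist": [0,0,0,0,0,0,0,0]}' 255
```

```text
time: 22.85
tool_pos: [645.4, -70.7, 116.6]
tcp_rot: [3.135, 0.029, -0.0]
contact_force: [-0.6, -0.9, -2.4]
grip_width: 52.7
```

```bash
python3 -m handwheel '{"translation": [[0,0,0],[0,0,0],[0,0,0],[0,0,0],[0,0,0],[0,0,0],[0,0,0],[0,0,0]], "twist": [0,0,0,0,0,0,0,0]}' 255
```

```text
time: 23.85
tool_pos: [645.5, -70.8, 116.0]
tcp_rot: [3.136, 0.029, -0.0]
contact_force: [-0.7, -0.2, -1.1]
grip_width: 52.5
```

```bash
python3 -m handwheel '{"translation": [[0,0,0.02],[0.015,-0.015,0.01],[0.01,-0.01,0],[0,0,-0.02],[0,0,-0.02],[0,0,-0.01],[0,0,0],[0,0,0]], "twist": [0,0,0,0,0,0,0,0]}' 255
```

```text
time: 24.85
tool_pos: [649.4, -74.9, 115.9]
tcp_rot: [3.135, 0.028, -0.0]
contact_force: [-0.5, -0.5, -0.8]
grip_width: 52.3
```

Now release and lift.

```bash
python3 -m handwheel '{"translation": [[0,0,0],[0,0,0],[0,0,0],[0,0,0],[0,0,0],[0,0,0],[0,0,0],[0,0,0]], "twist": [0,0,0,0,0,0,0,0]}' 0
```

```text
time: 25.85
tool_pos: [650.0, -75.1, 116.1]
tcp_rot: [3.134, 0.026, -0.0]
contact_force: [-0.2, 0.6, 0.3]
grip_width: 91.7
```

```bash
python3 -m handwheel '{"translation": [[0,0,0.05],[0,0,0.15],[0,0,0.2],[0,0,0.2],[0,0,0.2],[0,0,0.15],[0,0,0.05],[0,0,0]], "twist": [0,0,0,0,0,0,0,0]}' 0
python3 -c "
from h import *
c=cap('wrist','w4.png')"
```

```text
time: 26.85
tool_pos: [649.2, -74.9, 273.6]
tcp_rot: [3.134, 0.025, -0.0]
contact_force: [-0.1, 0.1, 0.2]
grip_width: 91.8
```

View pics/w4.png

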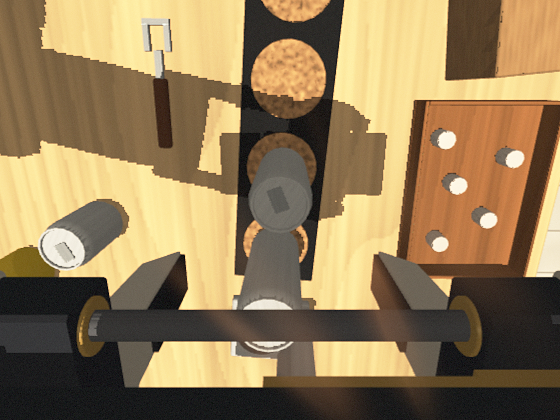

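C stands centred on coaster 2, with its lid at (280,200). D stands on coaster 1, with its lid at (268,325). Next is B.

```bash
python3 -m handwheel '{"translation": [[-0.1,0.1,0],[-0.2,0.2,0],[-0.2,0.21,-0.1],[-0.2,0.22,-0.1],[-0.2,0.22,-0.1],[-0.2,0.22,-0.1],[-0.15,0.16,-0.1],[-0.05,0.05,-0.05]], "twist": [0,0,0,0,0,0,0,0]}' 0
```

```text
time: 27.9
tool_pos: [443.3, 136.3, 178.5]
tcp_rot: [3.135, 0.041, -0.003]
contact_force: [0.8, -1.3, 0.8]
grip_width: 91.6
```

```bash
python3 -m handwheel '{"translation": [[0,0,0],[0,0,0],[0,0,0],[0,0,0],[0,0,0],[0,0,0],[0,0,0],[0,0,0]], "twist": [0,0,0,0,0,0,0,0]}' 0
python3 -c "
from h import *
c=cap('wrist','w5.png');print(ray(c,280,210,111),ray(c,280,240,111))"
```

```text
time: 28.9
tool_pos: [446.0, 134.2, 178.7]
tcp_rot: [3.134, 0.039, -0.005]
contact_force: [0.4, 1.1, -0.6]
grip_width: 91.8
[443.8243029  151.59087866] [443.70019992 131.92742626]
```

View pics/w5.png

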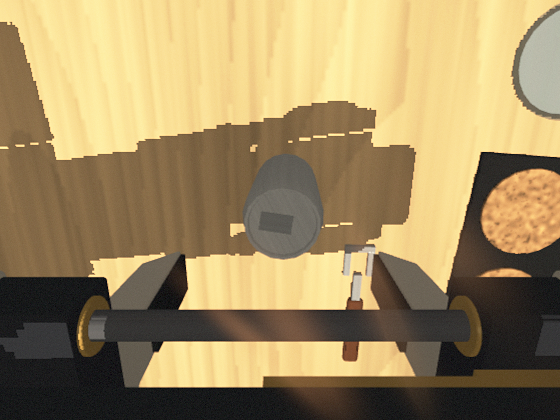

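B's lid is at (283,221), which gives about (445,144).

```bash
python3 -m handwheel '{"translation": [[0,0.03,0],[0,0.03,-0.05],[0,0,-0.15],[0,0,-0.15],[0,0,-0.13],[0,0,-0.08],[0,0,-0.05],[0,0,0]], "twist": [0,0,0,0,0,0,0,0]}' 0
```

```text
time: 29.95
tool_pos: [445.7, 145.5, 82.9]
tcp_rot: [3.135, 0.038, -0.004]
contact_force: [0.0, -0.1, 0.7]
grip_width: 91.8
```

```bash
python3 -m handwheel '{"translation": [[0,0,0],[0,0,0],[0,0,0],[0,0,0],[0,0,0],[0,0,0],[0,0,0],[0,0,0]], "twist": [0,0,0,0,0,0,0,0]}' 255
```

```text
time: 30.95
tool_pos: [446.8, 145.7, 84.6]
tcp_rot: [3.135, 0.035, -0.004]
contact_force: [-0.7, -1.4, 0.1]
grip_width: 52.8
```

```bash
python3 -m handwheel '{"translation": [[0,0,0.05],[0,0,0.12],[0,0,0.13],[0,0,0.1],[0.08,-0.05,0],[0.13,-0.08,0],[0.15,-0.09,0],[0.15,-0.09,0]], "twist": [0,0,0,0,0,0,0,0]}' 255
```

```text
time: 31.95
tool_pos: [524.3, 96.8, 145.1]
tcp_rot: [3.134, 0.04, -0.002]
contact_force: [0.3, -0.3, -2.0]
grip_width: 52.6
```

```bash
python3 -m handwheel '{"translation": [[0.15,-0.09,0],[0.15,-0.09,0],[0.15,-0.09,0],[0.15,-0.09,0],[0.12,-0.08,0],[0.08,-0.05,0],[0.04,-0.03,0],[0,0,0]], "twist": [0,0,0,0,0,0,0,0]}' 255
```

```text
time: 32.95
tool_pos: [656.4, 8.8, 135.1]
tcp_rot: [3.134, 0.05, -0.007]
contact_force: [0.3, -0.2, -3.1]
grip_width: 52.8
```

```bash
python3 -m handwheel '{"translation": [[0,0.04,0],[0,0.03,0],[0,0.01,-0.05],[0,0,-0.07],[0,0,-0.07],[0,0,-0.05],[0,0,-0.02],[0,0,0]], "twist": [0,0,0,0,0,0,0,0]}' 255
```

```text
time: 33.95
tool_pos: [655.0, 22.9, 94.0]
tcp_rot: [3.134, 0.052, -0.005]
contact_force: [-0.9, 0.1, -1.5]
grip_width: 52.5
```

```bash
python3 -m handwheel '{"translation": [[0,0,0],[0,0,0],[0,0,0],[0,0,0],[0,0,0],[0,0,0],[0,0,0],[0,0,0]], "twist": [0,0,0,0,0,0,0,0]}' 255
```

```text
time: 34.95
tool_pos: [655.1, 22.8, 94.0]
tcp_rot: [3.134, 0.052, -0.005]
contact_force: [-1.3, 0.6, -0.8]
grip_width: 52.7
```

```bash
python3 -m handwheel '{"translation": [[0,0,0],[0,0,0],[0,0,0],[0,0,0],[0,0,0],[0,0,0],[0,0,0],[0,0,0]], "twist": [0,0,0,0,0,0,0,0]}' 0
```

```text
time: 35.95
tool_pos: [656.0, 22.7, 95.1]
tcp_rot: [3.134, 0.049, -0.005]
contact_force: [-0.2, 0.6, 0.1]
grip_width: 91.9
```

```bash
python3 -m handwheel '{"translation": [[0,0,0.05],[0,0,0.15],[0,0,0.2],[0,0,0.25],[0,0,0.25],[0,0,0.25],[0,0,0.1],[0,0,0]], "twist": [0,0,0,0,0,0,0,0]}' 0
python3 -c "
from h import *
c=cap('wrist','w6.png')"
```

```text
time: 36.95
tool_pos: [654.8, 22.7, 292.4]
tcp_rot: [3.134, 0.046, -0.005]
contact_force: [0.1, -0.2, -0.4]
grip_width: 91.8
```

View pics/w6.png

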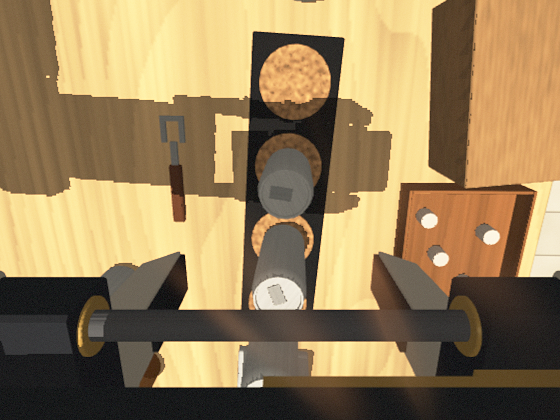

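B is on coaster 3, with its lid at (285,193). Now A, with the jaws turned -45° to keep the gripper body clear of the amber and yellow bottles.

```bash
python3 -m handwheel '{"translation": [[-0.1,-0.08,0],[-0.15,-0.11,0],[-0.2,-0.14,0],[-0.2,-0.15,0],[-0.2,-0.15,0],[-0.2,-0.15,0],[-0.2,-0.15,0],[-0.15,-0.1,0]], "twist": [-0.05,-0.08,-0.08,-0.08,-0.08,-0.08,-0.05,0]}' 0
```

```text
time: 38.0
tool_pos: [434.9, -133.4, 280.9]
tcp_rot: [3.129, 0.063, -0.815]
contact_force: [-0.7, 0.8, 0.8]
grip_width: 92.1
```

```bash
python3 -m handwheel '{"translation": [[-0.05,-0.03,0],[0,0,-0.1],[0,0,-0.1],[0,0,-0.08],[0,0,0],[0,0,0],[0,0,0],[0,0,0]], "twist": [0,0,0,0,0,0,0,0]}' 0
python3 -c "
from h import *
c=cap('wrist','w7.png');print(ray(c,280,210,89),ray(c,280,240,89),ray(c,310,210,89))
c=cap('scene','s7.png')"
```

```text
time: 39.0
tool_pos: [427.3, -137.3, 236.4]
tcp_rot: [3.13, 0.065, -0.815]
contact_force: [0.6, 0.6, 0.5]
grip_width: 91.5
[ 412.72311377 -137.61198369] [ 392.71829029 -156.4167038 ] [ 430.32191943 -155.5421208 ]
```

View pics/w7.png

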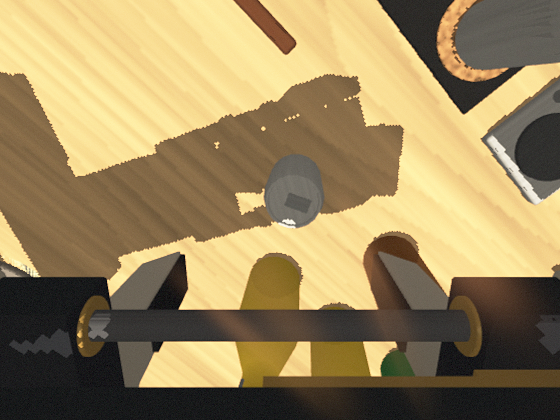

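View pics/s7.png

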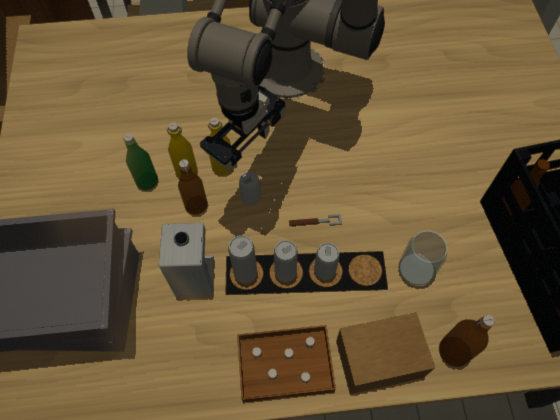

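A's lid is at (294,202), which gives about (426,-141). The scene picture shows D, C and B upright on their coasters at (245,262), (286,262) and (326,262). The amber bottle at (193,190) and the yellow ones are clear. Descending slowly.

```bash
python3 -m handwheel '{"translation": [[0,-0.02,0],[0,-0.01,-0.05],[0,0,-0.12],[0,0,-0.15],[0,0,-0.15],[0,0,-0.12],[0,0,-0.05],[0,0,0]], "twist": [0,0,0,0,0,0,0,0]}' 0
```

```text
time: 40.1
tool_pos: [426.6, -142.7, 135.8]
tcp_rot: [3.13, 0.065, -0.817]
contact_force: [-0.2, 0.6, 1.1]
grip_width: 91.7
```

```bash
python3 -m handwheel '{"translation": [[0,0,0],[0,0,0],[0,0,0],[0,0,0],[0,0,0],[0,0,0],[0,0,0],[0,0,0]], "twist": [0,0,0,0,0,0,0,0]}' 0
python3 -c "
from h import *
c=cap('wrist','w8.png');print(ray(c,280,210,89),ray(c,280,240,89),ray(c,310,210,89))"
```

```text
time: 41.1
tool_pos: [427.6, -143.2, 137.7]
tcp_rot: [3.131, 0.061, -0.816]
contact_force: [-0.2, -0.6, -0.1]
grip_width: 91.5
[ 442.31687184 -124.88750011] [ 429.30129989 -137.09827056] [ 453.73574608 -136.57580354]
```

View pics/w8.png

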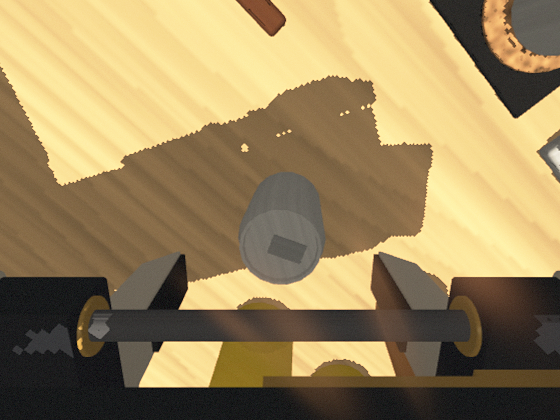

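```bash
python3 -m handwheel '{"translation": [[0,0.01,0],[0,0,-0.07],[0,0,-0.12],[0,0,-0.12],[0,0,-0.1],[0,0,-0.07],[0,0,-0.03],[0,0,0]], "twist": [0,0,0,0,0,0,0,0]}' 0
```

```text
time: 42.15
tool_pos: [427.0, -141.2, 56.2]
tcp_rot: [3.13, 0.063, -0.816]
contact_force: [0.9, 0.6, 0.1]
grip_width: 91.8
```

```bash
python3 -m handwheel '{"translation": [[0,0,0],[0,0,0],[0,0,0],[0,0,0],[0,0,0],[0,0,0],[0,0,0],[0,0,0]], "twist": [0,0,0,0,0,0,0,0]}' 255
```

```text
time: 43.15
tool_pos: [427.8, -141.6, 57.5]
tcp_rot: [3.131, 0.06, -0.816]
contact_force: [-0.6, 0.1, 0.5]
grip_width: 53.2
```

```bash
python3 -m handwheel '{"translation": [[0,0,0.05],[0,0,0.1],[0,0,0.15],[0,0,0.12],[0.03,0.1,0.05],[0.05,0.15,0],[0.06,0.18,0],[0.06,0.18,0]], "twist": [0,0,0,0,0,0.05,0.05,0.05]}' 255
```

```text
time: 44.15
tool_pos: [457.1, -45.5, 130.6]
tcp_rot: [3.131, 0.063, -0.578]
contact_force: [0.2, -0.4, -2.3]
grip_width: 53.2
```

```bash
python3 -m handwheel '{"translation": [[0.06,0.18,0],[0.06,0.18,0],[0.06,0.18,0],[0.06,0.18,0],[0.06,0.18,0],[0.06,0.15,0],[0.06,0.1,0],[0.06,0.05,0]], "twist": [0.06,0.06,0.06,0.06,0.06,0.05,0.02,0]}' 255
```

```text
time: 45.15
tool_pos: [526.8, 149.9, 127.9]
tcp_rot: [3.131, 0.072, 0.028]
contact_force: [-0.8, -0.9, -2.2]
grip_width: 52.9
```

```bash
python3 -m handwheel '{"translation": [[0.05,-0.06,0],[0.1,-0.08,0],[0.15,-0.06,0],[0.15,-0.03,0],[0.15,0,0],[0.14,0,0],[0.1,0,0],[0.05,0,0]], "twist": [0,0,0,0,0,0,0,0]}' 255
```

```text
time: 46.15
tool_pos: [669.2, 99.9, 126.9]
tcp_rot: [3.128, 0.072, 0.012]
contact_force: [-0.5, -0.6, -0.4]
grip_width: 53.3
```

```bash
python3 -m handwheel '{"translation": [[0,0,0],[0,0,-0.05],[0,0,-0.08],[0,0,-0.08],[0,0,-0.06],[0,0,0],[0,0,0],[0,0,0]], "twist": [0,0,0,0,0,0,0,0]}' 255
```

```text
time: 47.15
tool_pos: [667.8, 98.5, 82.7]
tcp_rot: [3.128, 0.075, 0.011]
contact_force: [-0.5, 0.7, -1.4]
grip_width: 53.1
```

```bash
python3 -m handwheel '{"translation": [[-0.02,0.04,0],[0,0.04,0],[0,0.02,0],[0,0,-0.03],[0,0,-0.03],[0,0,-0.02],[0,0,-0.01],[0,0,0]], "twist": [0,0,0,0,0,0,0,0]}' 255
```

```text
time: 48.15
tool_pos: [664.8, 114.6, 68.8]
tcp_rot: [3.128, 0.074, 0.011]
contact_force: [-0.0, 0.1, -2.0]
grip_width: 53.1
```

```bash
python3 -m handwheel '{"translation": [[0,0,0],[0,0,0],[0,0,0],[0,0,0],[0,0,0],[0,0,0],[0,0,0],[0,0,0]], "twist": [0,0,0,0,0,0,0,0]}' 255
python3 -c "
from h import *
c=cap('wrist','w9.png')
c=cap('scene','s9.png')"
```

```text
time: 49.15
tool_pos: [665.1, 114.6, 69.3]
tcp_rot: [3.128, 0.073, 0.011]
contact_force: [0.4, -0.2, -2.3]
grip_width: 53.3
```

View pics/w9.png

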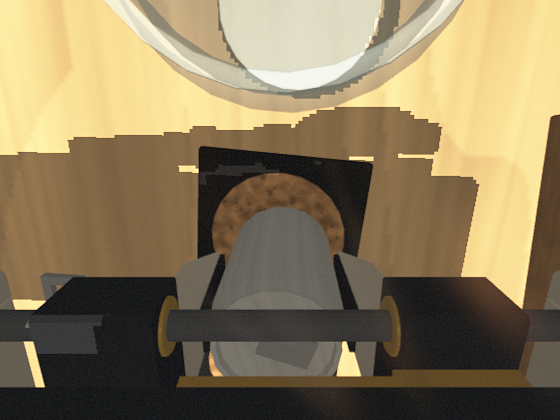

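The can sits centred over coaster 4, whose rim shows at (278,230). Lower the last 2–3 mm.

```bash
python3 -m handwheel '{"translation": [[0,0,-0.01],[0,0,-0.01],[0,0,-0.005],[0,0,0],[0,0,0],[0,0,0],[0,0,0],[0,0,0]], "twist": [0,0,0,0,0,0,0,0]}' 255
```

```text
time: 50.25
tool_pos: [665.2, 114.6, 66.8]
tcp_rot: [3.128, 0.073, 0.011]
contact_force: [-1.9, 1.0, 1.6]
grip_width: 53.2
```

```bash
python3 -m handwheel '{"translation": [[0,0,0],[0,0,0],[0,0,0],[0,0,0],[0,0,0],[0,0,0],[0,0,0],[0,0,0]], "twist": [0,0,0,0,0,0,0,0]}' 0
```

```text
time: 51.25
tool_pos: [665.7, 114.6, 66.5]
tcp_rot: [3.128, 0.071, 0.011]
contact_force: [0.4, -0.8, 0.1]
grip_width: 92.0
```

```bash
python3 -m handwheel '{"translation": [[0,0,0.05],[0,0,0.15],[0,0,0.2],[0,0,0.25],[0,0,0.25],[0,0,0.25],[0,0,0.15],[0,0,0]], "twist": [0,0,0,0,0,0,0,0]}' 0
python3 -c "
from h import *
c=cap('wrist','w10.png')"
```

```text
time: 52.25
tool_pos: [664.5, 114.5, 271.5]
tcp_rot: [3.128, 0.069, 0.011]
contact_force: [-0.5, 0.6, 0.5]
grip_width: 91.6
```

```bash
python3 -m handwheel '{"translation": [[-0.1,-0.05,0],[-0.2,-0.05,0],[-0.2,-0.05,0],[-0.2,-0.05,0],[-0.2,-0.05,0],[-0.2,0,0],[-0.1,0,0],[0,0,0]], "twist": [0,0,0,0,0,0,0,0]}' 0
python3 - <<'E'
from h import *
for n in('scene','top'):
    c=cap(n,n+'F.png')
    for l in('can_a_center','can_b_center','can_c_center','can_d_center','bottle_center'):
        print(n,l,[(round(d['score'],2),np.round(w(c,d['position'])).tolist()) for d in spot_point(n,l)])
E
```

```text
time: 53.3
tool_pos: [472.9, 75.6, 256.6]
tcp_rot: [3.128, 0.092, 0.01]
contact_force: [0.9, 0.0, -0.8]
grip_width: 91.9
scene can_a_center [(0.84, [670.0, 116.0, 54.0])]
scene can_b_center [(0.83, [651.0, 22.0, 64.0])]
scene can_c_center [(0.79, [649.0, -77.0, 75.0])]
scene can_d_center [(0.9, [638.0, -172.0, 88.0]), (0.63, [651.0, 25.0, 7.0])]
scene bottle_center [(0.88, [319.0, -203.0, 99.0]), (0.86, [343.0, -411.0, 96.0]), (0.67, [433.0, -283.0, 97.0]), (0.56, [323.0, -300.0, 97.0]), (0.41, [659.0, 114.0, 4.0])]
top can_a_center [(0.63, [659.0, 110.0, 55.0])]
top can_b_center [(0.96, [650.0, 15.0, 68.0])]
top can_c_center [(0.78, [647.0, -77.0, 78.0])]
top can_d_center [(0.87, [636.0, -168.0, 90.0]), (0.68, [433.0, -287.0, 99.0]), (0.33, [656.0, 17.0, 68.0])]
top bottle_center [(0.93, [431.0, -286.0, 98.0]), (0.92, [344.0, -410.0, 97.0]), (0.82, [320.0, -212.0, 96.0]), (0.59, [327.0, -310.0, 95.0])]
```

View pics/w10.png

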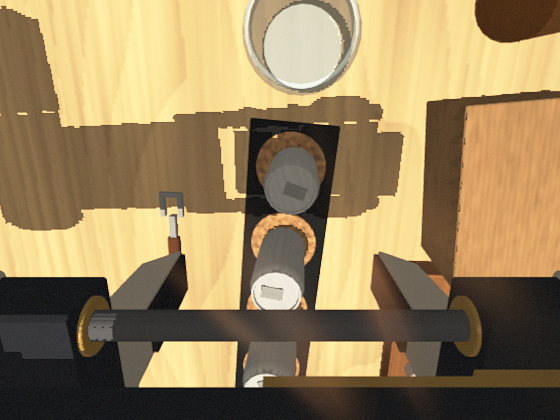

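View pics/sceneF.png

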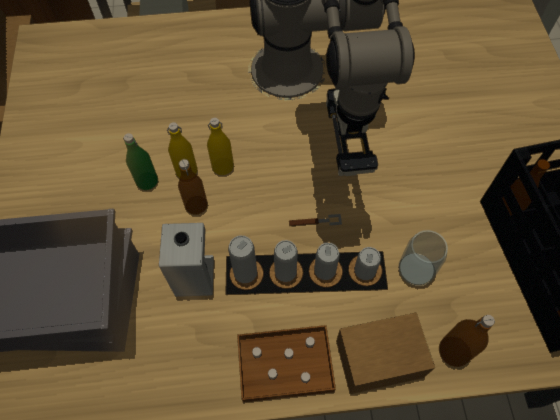

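View pics/topF.png

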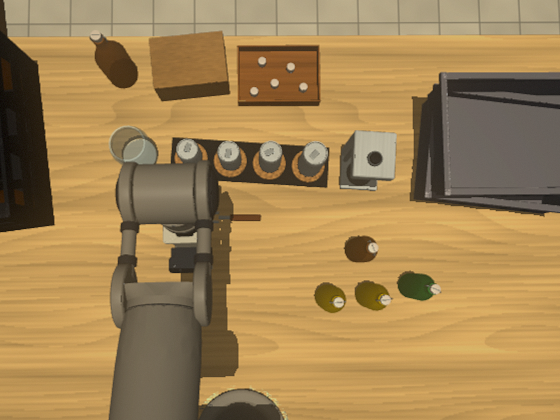

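```bash
python3 - <<'E'
import cv2,numpy as np
a=cv2.imread('pics/sceneF.png')[230:300,220:392]; b=cv2.imread('pics/topF.png')[132:190,165:337]
cv2.imwrite('pics/zz.png',np.vstack([cv2.resize(x,None,fx=4.5,fy=4.5,interpolation=cv2.INTER_CUBIC) for x in(a,b)]))
E
```

```text
(no output)
```

View pics/zz.png

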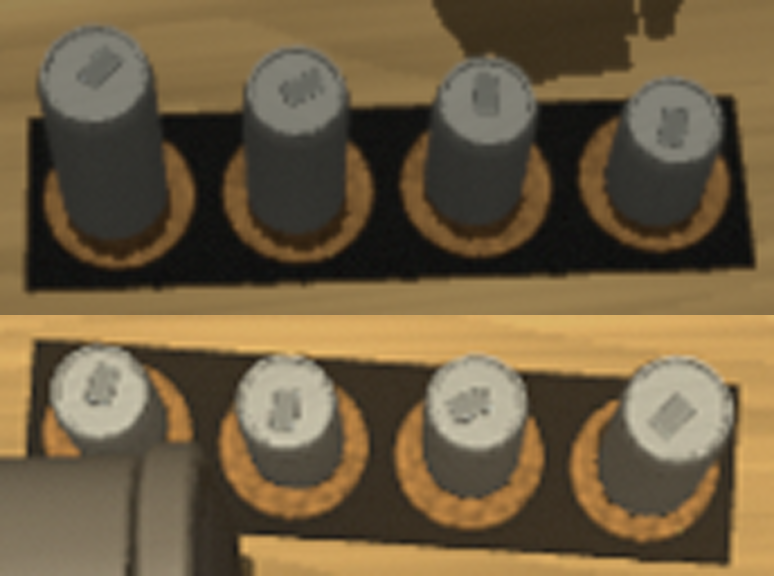

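All four cans show a cork margin all round and stand upright, and the robot is clear. I'm handing in.

```bash
python3 -c "
from plant import *
print(get_obs()['time'],get_obs()['contact_force'].round(1)); print(close_job())"
```

```text
53.9 [ 0.1 -0.6 -0.1]
the job is handed in; nothing more can be done
None
```

The four cans now stand on the coasters in order of height, tallest (D) next to the crusher, then C, B, and the shortest (A) at the glass jar. I handed the job in at 53.9 s, with the gripper open and about 250 mm above the table.

**Last checks:**
- **Cans:** the enlarged final scene picture shows each can upright with cork visible around its base. In the top picture the arm hid part of A's coaster, but the scene and wrist pictures show A on it.
- **Bottles:** the amber bottle reads (431..433, -283..-287), the same as at the start. The yellow and green bottles also read about where they were.
- **Forces:** the largest wrist force any move reported was about 4 N, far below the 120 N limit.

**What disagreed:**
- **A's position:** the two cameras differ by about 11 mm in x and 6 mm in y, and I trusted the pictures of its base over that.
- **Gripper tilt:** the gripper slowly tilted by about 4° during the job, so A and B were set down slightly tilted and settled upright when released.

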